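# Put the tube rack away and shut the lapped cabinet doors

### The arm

A 7-joint arm with a two-finger parallel gripper is mounted at the origin on the work surface. World frame = base frame: x ahead of the robot, y to its left, z up, the work surface at z = 0. Lengths are in m, angles in rad, forces in N, time in s.
With the tool pointing down it reaches from about 0.425 to 0.875 m from the base axis. Payload 4.7 kg.
Tool frame: the origin (TCP) lies midway between the tips of the shut fingers; the grasp point (between the pads) lies 19 mm behind it; y points along the fingers, z is the direction in which the jaws open and shut, and the axes are right-handed (so a half turn about y gives the same grasp; the last joint's range is limited). The gripper opens to 87 mm and grips with 3 to 60 N. Pads are 19 mm wide; open, the fingers measure 117 mm over their backs; the gripper's body (75 mm by 190 mm) begins 51 mm behind the grasp point.
Start: joints at [-1.271, 0.321, -0.07, 1.45, 0.023, 1.371, -0.057], TCP at [0.183, 0.624, 0.223] pointing down, gripper open.
Joint ranges: [-2.86, 2.86], [-0.3, 2.09], [-1.38, 1.24], [0.06, 2.45], [-1.56, 4.7], [0.09, 2.05], [-2.69, 2.69]. Speed limits (rad/s): [2.57, 2.57, 3.14, 3.14, 3.14, 3.14, 3.14].

### API

Orientations are given as a rotation vector (axis times angle).
In Python, from bench import ctrl gives the robot as it stands.
- The arm moves only by the tool play_rows, never from a script. Its arguments are lists of equal length, an entry for each row: "translation": the shift along the tool's x, y, z in mm, a list of three; "turn": the turn, a rotation vector about the tool's x, y, z in rad, a list of three; "fingers": the opening, from -1 (shut) to 1 (fully open), so that 0 is half open. In form: {"translation": [[dx, dy, dz], ...], "turn": [[wx, wy, wz], ...], "fingers": [fingers, ...]}. A call has exactly 10 rows; each row shifts and turns the commanded pose from where the row before left it, along the tool's axes as they then stand; what a row does not reach is not made up. A row lasts 1/12 s, in which the tool goes at most 41.7 mm and 7.16 degrees, less where a joint would pass 70% of its speed; a pose out of reach is approached as far as the arm can. A call with a gripper value outside its range is refused whole. The fingers move at their own pace and stop on an object; "grip_force" is the grip in N (left out, the last holds). Time passes only in rows, so rows that do not move let the fingers close, or fill a call up. It gives the time, the measured TCP pose, the force and the opening at its end, in the units of the state.
- ctrl.get_state(): the state, without advancing time (a new reading comes with each control period).
- ctrl.get_image(name): name is "scene" or "top" or "wrist"; returns the picture (400x640x3 uint8, blue, green, red); there is no depth.
- ctrl.camera_info(name): a dict with "camera_matrix" (3x3 intrinsics, pixels), "R" (3x3) and "t" (3): a world point X has camera coordinates R X + t. Camera axes: x right, y down, z forward; pixel columns grow to the right and rows downward; lengths in m; the calibration is good to about 2 mm. A picture is of the moment at which its call begins: read the wrist's pose just before it. camera_info takes no time and is no camera call; for the wrist camera it gives the pose at the moment of the call.
- ctrl.close_job(): hands the job in, once; it reports no verdict.
The state is a dict: "time": time; "joint_positions": joint angles; "qd": joint speeds; "joint_torque": joint torques, N m; "position": TCP position; "tool_rot": TCP orientation; "ft_force": force on the tool from outside, world axes, zero at the start; "torque": the same for the moment, N m; "grip_width": opening from 0.0 (shut) to 1.0 (fully open).
Only numpy, scipy, OpenCV 4.12 (cv2) and the standard library are available. Lean on these libraries where they do the work, as an engineer would, in place of code of your own. Each camera call takes 0.05 s, during which the arm holds its last target.

### The job

Put the sample rack away: with both doors still open, push the rack that sticks out of the bench cabinet straight in until it meets the back stop. Then shut the two doors so that their edges lap: the rebated one first, pressed until its catch snaps and it is fully home, and only then the flanged one over it, also snapped fully home. Press firmly but do not ram the doors, let go, and leave the other things on the bench where they are.

Things in the scene. Friction and masses are not known exactly. Their poses are not given: they have to be found in the camera images.
- cabinet: Fixed bench cabinet, 170 mm deep (x), 340 wide (y), 190 high; clear roof and back, 12 mm walls, floor and roof. Origin: centre of its underside. Own -x is the open front (towards the robot), +y the robot's left, z up. Carcass front plane at x = -85 mm; opening y -158 to 158, z 12 to 178 mm. A rubber back stop inside, 40 mm wide at y = 0, up to z = 72 mm, has its face at x = 56 mm.
- rebated_leaf (a joint): Angle (rad) of the rebated door on the +y side: 0 = shut (hard stop), grows as it swings out to the robot, up to 1.75. Light hinge friction, no spring. A roller catch at the top of the free edge resists from about 0.08 rad and snaps past at about 0.035: 12 to 20 N if pushed 125 mm from the hinge; past it the door is pulled to 0 and held, short of it the door stands ajar.
- flanged_leaf (a joint): Angle (rad) of the flanged door on the -y side: 0 = shut (hard stop), grows as it opens, up to 1.75. Same friction and same roller catch as the rebated door. Shut last, its flange lies in front of the other door's tongue; shut first, it blocks the other door.
- rebated_leaf_hinge (a point): On the rebated door's upright hinge line (cabinet x = -85, y = 168 mm), 95 mm above the bench. The door is 16 mm thick, wholly outside the front plane when shut, z = 6 to 184 mm, 166 mm wide; its last 20 mm at the free edge is cut back on the outside to a 9 mm tongue.
- flanged_leaf_hinge (a point): On the flanged door's upright hinge line (cabinet x = -85, y = -168 mm), 95 mm above the bench. The door is 16 mm thick, outside the front plane when shut, z = 6 to 184 mm, 166 mm wide, plus a 5 mm thick flange, flush with its outside, standing 17 mm past its free edge.
- rebated_leaf_push (a point): Point on the outer face of the rebated door, 125 mm from its hinge line and 140 mm above the bench; its axes turn with the door: x points through the door from outside to inside, z up.
- flanged_leaf_push (a point): The same point on the flanged door, with the same meaning of axes: x from outside to inside, z up.
- rack_front (a point): Centre of the front (robot-side) face of the white tube rack, 40 mm above its underside. Rack 130 mm deep (x), 200 wide (y), 70 high, caps up to 112 mm, 0.4 to 0.85 kg, sliding with up to 9 N, standing on the cabinet floor with its front sticking 20 to 45 mm out. x points into the rack, z up. Against the stop this point is at cabinet x = -74 mm (11 mm behind the front plane).
- tip_box: Bystander: grey box with a clear lid, 85 x 120 x 57 mm, loose. Origin: centre of its underside.
- jar: Bystander: jar, 64 mm diameter, 85 mm high, loose. Origin: centre of its underside.
- beaker: Bystander: glass beaker, 64 mm diameter, 80 mm high, loose. Origin: centre of its underside.
There are look-alikes about, which are no part of the job. Of the things shaped like the part that bears rack_front, the white one is meant.

How it is judged:
On the way, in this order (a step that is already met when the one before it is completed fails the run):
1. the rack is pushed in to within 6 mm of the back stop while both doors stand open (more than 0.5 rad) (x of rack_front in the frame of cabinet above -0.08 m and value of joint each of rebated_leaf, flanged_leaf above 0.5 rad), for 0.1 s.
2. the rebated door is snapped home (below 0.015 rad) while the flanged door is still open (more than 0.3 rad) (value of joint rebated_leaf below 0.015 rad and value of joint flanged_leaf above 0.3 rad), for 0.2 s.
3. the flanged door is snapped home over it (value of joint each of rebated_leaf, flanged_leaf below 0.015 rad), for 0.2 s.
At the end, for the whole second after the job is handed in: Both doors are within 0.015 rad of fully shut, with the flange outside the rebate, and the rack is within 6 mm of the back stop (all of step 3 and x of rack_front in the frame of cabinet above -0.08 m); the robot touches nothing.
It fails at once if a door is rammed: the robot presses on it with more than 45 N (contact force between any of the arm, the fingers and rebated_leaf above 45 N or contact force between any of the arm, the fingers and flanged_leaf above 45 N).
It fails at once if the rebated door is opened again or shut while the flanged one is in its way (value of joint flanged_leaf below 0.15 rad and value of joint rebated_leaf above 0.15 rad).
It fails at once if a bystander is moved by more than 30 mm (distance of any of tip_box, jar, beaker from where it was at the start of the episode above 0.03 m).
It also fails if it takes over 59 s, if anything falls off the work surface, if the arm or the gripper's body presses on something with over 40 N, if the wrist force passes 120 N, or if a joint passes its speed limit or range.

## Working session

There is one attempt and no reset: what is moved stays moved. The work goes in short steps, Python scripts to look and compute and a tool call to move; the robot and the scene stay as the last step left them, time stands still between calls to the robot, and variables do not carry over. Pictures are saved under pics/ and viewed, and the job is handed in when it is done.

Besides the shell and the picture viewer there is one more tool, called after ">>>" in YAML: its name, and indented under it one key for each argument. play_rows: Moves the arm, as the interface text tells. Its arguments: {"type":"object","properties":{"translation":{"type":"array"},"turn":{"type":"array"},"fingers":{"type":"array"},"grip_force":{"type":"number"}},"required":["translation","turn","fingers"]}

```bash
ls; mkdir -p pics; python3 - <<'E'
from bench import ctrl
import cv2
s=ctrl.get_state()
print({k:s[k] for k in s})
for n in ["scene","top","wrist"]:
    i=ctrl.camera_info(n); im=ctrl.get_image(n); cv2.imwrite(f"pics/{n}0.png",im)
    print(n,i)
E
```

```text
pics
{'time': 0.0, 'joint_positions': array([-1.27089677,  0.321847  , -0.07008721,  1.45168119,  0.02258984,
        1.37078184, -0.05686336]), 'qd': array([ 0.00103532,  0.00047918,  0.00047526, -0.0002613 , -0.00068535,
        0.00032757, -0.00095318]), 'joint_torque': array([-4.86637146e-05, -4.91283703e+01, -4.03833389e-01, -3.12528992e+01,
       -6.38776808e-02,  4.36285778e-02,  1.72926207e-04]), 'position': array([0.18313798, 0.62309047, 0.22144283]), 'tool_rot': array([-1.56105974,  0.22448299, -0.22418582]), 'ft_force': array([-0.51417631, -0.15120065, -0.3980967 ]), 'torque': array([-4.86458395e-02,  5.48523544e-05,  4.94021694e-02]), 'grip_width': 0.9968161405763907}
scene {'camera_matrix': array([[363.64100803,   0.        , 319.82326318],
       [  0.        , 363.64100803, 199.12854643],
       [  0.        ,   0.        ,   1.        ]]), 'R': array([[ 0.98402542, -0.17796734, -0.00464713],
       [-0.15169327, -0.82451508, -0.54512753],
       [ 0.09318327,  0.53712429, -0.83834025]]), 't': array([-0.53743843,  0.15605191,  1.03420965])}
top {'camera_matrix': array([[440.91481879,   0.        , 320.77390188],
       [  0.        , 440.91481879, 199.87181711],
       [  0.        ,   0.        ,   1.        ]]), 'R': array([[-0.02722046, -0.99955811, -0.01194302],
       [-0.98185627,  0.0289775 , -0.18739951],
       [ 0.18766278,  0.00662523, -0.98221117]]), 't': array([0.01621381, 0.55975544, 1.20308682])}
wrist {'camera_matrix': array([[275.50385071,   0.        , 321.76291289],
       [  0.        , 275.50385071, 196.3772138 ],
       [  0.        ,   0.        ,   1.        ]]), 'R': array([[ 0.28144747,  0.95957191, -0.00301146],
       [ 0.91861893, -0.26852599,  0.28988455],
       [ 0.27735642, -0.08435366, -0.95705688]]), 't': array([-0.64955182, -0.03530835,  0.39186762])}
```

View pics/scene0.png

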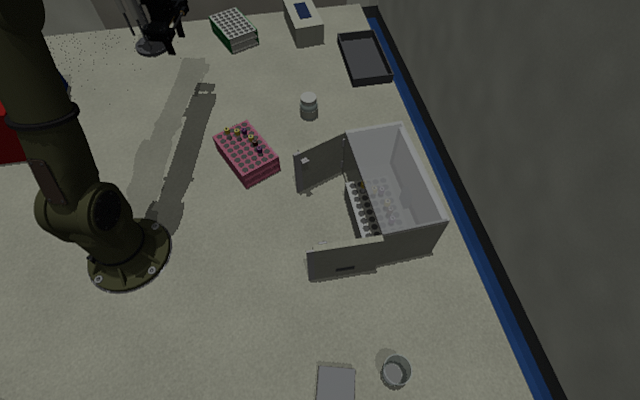

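View pics/top0.png

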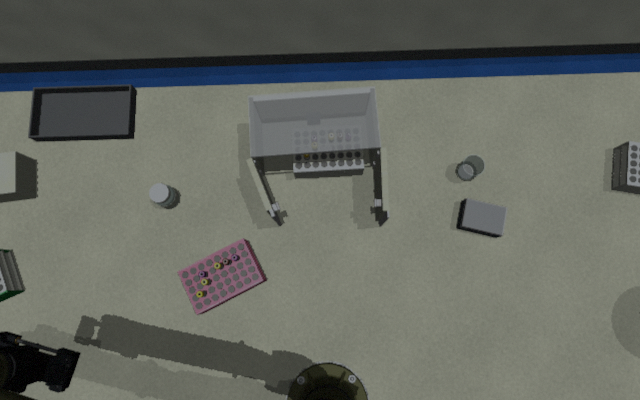

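View pics/wrist0.png

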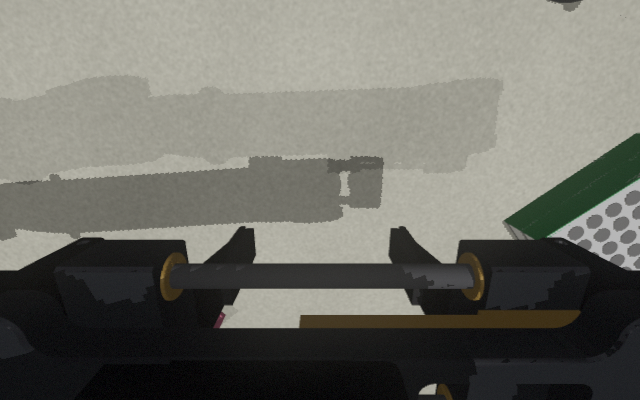

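```bash
python3 - <<'E'
import cv2,numpy as np
im=cv2.imread("pics/top0.png")[80:235,235:395]
im=cv2.resize(im,None,fx=5,fy=5*0.75,interpolation=cv2.INTER_CUBIC) if 0 else cv2.resize(im[:, :],None,fx=3.8,fy=3.8,interpolation=cv2.INTER_CUBIC)
cv2.imwrite("pics/top0c.png",np.clip(im*1.5,0,255).astype(np.uint8))
im=cv2.imread("pics/scene0.png")[115:290,285:455]
im=cv2.resize(im,None,fx=3.4,fy=3.4,interpolation=cv2.INTER_CUBIC)
cv2.imwrite("pics/scene0c.png",np.clip(im*1.5,0,255).astype(np.uint8))
E
```

```text
(no output)
```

View pics/top0c.png

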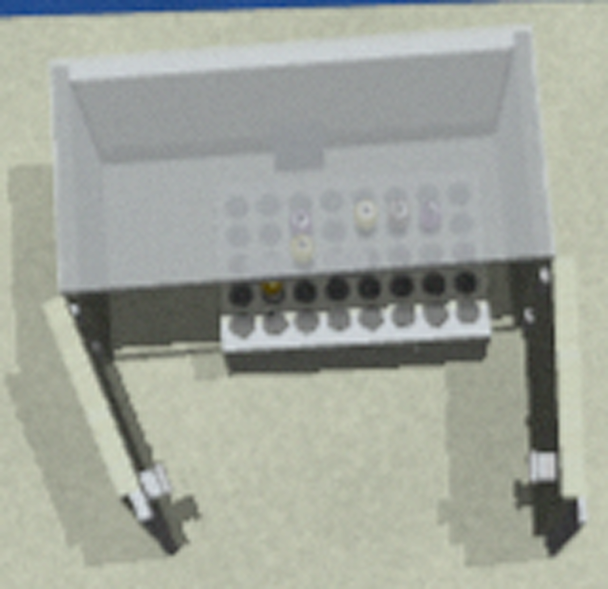

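View pics/scene0c.png

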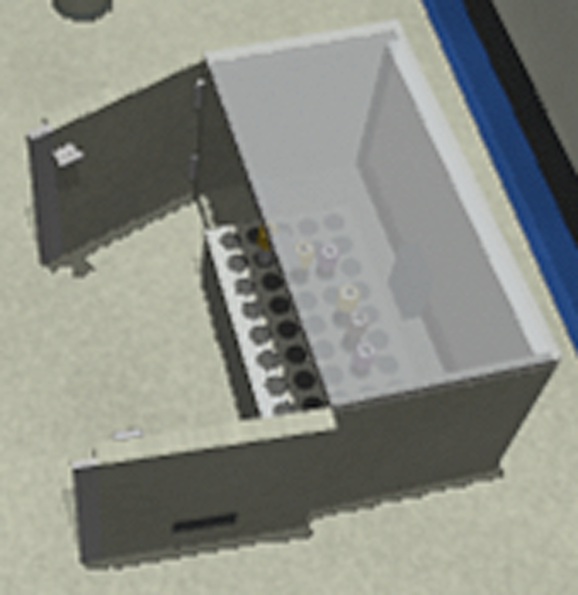

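```bash
cat > h.py <<'E'
import numpy as np, cv2
def cast(info,px,z):
    K,R,t=info["camera_matrix"],np.array(info["R"]),np.array(info["t"])
    d=R.T@np.linalg.inv(K)@np.array([px[0],px[1],1.]); c=-R.T@t
    return c+d*(z-c[2])/d[2]
def proj(info,X):
    p=info["camera_matrix"]@(np.array(info["R"])@X+info["t"]); return p[:2]/p[2]
E
python3 - <<'E'
from bench import ctrl
from h import *
i=ctrl.camera_info("top")
T=lambda u,v,z:cast(i,(235+(u+.5)/3.8-.5,80+(v+.5)/3.8-.5),z)
P={}
for n,u,v,z in [("FL",62,292,.19),("FR",553,260,.19),("BR",530,30,.19),("BL",52,63,.19),("rkL",224,350,.082),("rkR",490,333,.082),
 ("rebHo",48,308,.184),("rebHi",66,298,.184),("rebTo",122,495,.184),("rebTi",134,488,.184),("rebtip",143,517,.184),("flHo",575,258,.184),("flHi",554,260,.184),("flTo",582,498,.184),("flTi",563,498,.184),("flTip",583,520,.184)]:
    P[n]=T(u,v,z); print(n,P[n].round(4))
j=ctrl.camera_info("scene")
S=lambda u,v,z:cast(j,(285+(u+.5)/3.4-.5,115+(v+.5)/3.4-.5),z)
for n,u,v,z in [("FL",208,55,.19),("FR",335,405,.19),("BR",556,358,.19),("BL",395,28,.19),("rkL",207,235,.082),("rebTip",30,137,.184),("flTipo",75,465,.184),("flhingeo",336,425,.184)]:
    print(n,S(u,v,z).round(4))
E
```

```text
FL [0.6534 0.1768 0.19  ]
FR [ 0.6657 -0.1578  0.19  ]
BR [ 0.8335 -0.1506  0.19  ]
BL [0.8198 0.1842 0.19  ]
rkL [0.6374 0.0746 0.082 ]
rkR [ 0.6444 -0.123   0.082 ]
rebHo [0.6441 0.1874 0.184 ]
rebHi [0.6508 0.1751 0.184 ]
rebTo [0.5131 0.1373 0.184 ]
rebTi [0.5176 0.1293 0.184 ]
rebtip [0.4978 0.1234 0.184 ]
flHo [ 0.6685 -0.1738  0.184 ]
flHi [ 0.6675 -0.1593  0.184 ]
flTo [ 0.5021 -0.1693  0.184 ]
flTi [ 0.5025 -0.1566  0.184 ]
flTip [ 0.4873 -0.1691  0.184 ]
FL [0.6543 0.1783 0.19  ]
FR [ 0.6694 -0.158   0.19  ]
BR [ 0.8327 -0.1501  0.19  ]
BL [0.8167 0.1798 0.19  ]
rkL [0.6361 0.0725 0.082 ]
rebTip [0.4961 0.1225 0.184 ]
flTipo [ 0.4861 -0.1675  0.184 ]
flhingeo [ 0.6676 -0.1702  0.184 ]
```

```bash
cat >> h.py <<'E'
from scipy.spatial.transform import Rotation as Ro
C=np.array([.743,.0128]); YAW=.042
def cab(x,y,z=0):
    c,s=np.cos(YAW),np.sin(YAW); return np.array([C[0]+c*x-s*y,C[1]+s*x+c*y,z])
def tocab(p):
    c,s=np.cos(YAW),np.sin(YAW); d=np.array(p[:2])-C; return np.array([c*d[0]+s*d[1],-s*d[0]+c*d[1]])
def Rtool(yaw,tilt):
    # tool y: down tilted forward by tilt; z (jaw) sideways
    a,b=np.cos(yaw),np.sin(yaw)
    f=np.array([a,b,0]); y=np.array([0,0,-1.])*np.cos(tilt)+f*np.sin(tilt)
    z=np.array([-b,a,0]); x=np.cross(y,z); return np.stack([x,y,z],1)
def delta(s,p,R):
    R0=Ro.from_rotvec(s["tool_rot"]).as_matrix()
    print("tool shift mm",(R0.T@(np.array(p)-s["position"])*1000).round(1),"turn",Ro.from_matrix(R0.T@R).as_rotvec().round(3))
E
python3 - <<'E'
from bench import ctrl
from h import *
s=ctrl.get_state(); R=Ro.from_rotvec(s["tool_rot"]).as_matrix(); print(R.round(3))
p=cab(-.2,-.02,.33); print(p)
delta(s,p,Rtool(YAW,np.pi/4)); delta(s,p,Rtool(YAW+np.pi,-np.pi/4))
print(Rtool(YAW,np.pi/4).round(2))
for k in [(-.085,.168),(-.085,-.168)]: print(cab(*k))
E
```

```text
[[ 0.959 -0.     0.282]
 [-0.282 -0.001  0.959]
 [ 0.    -1.    -0.001]]
[ 0.54401613 -0.01557989  0.33      ]
tool shift mm [ 526.3 -107.5 -511.3] turn [ 0.13  -0.31  -0.778]
tool shift mm [ 526.3 -107.5 -511.3] turn [1.085 2.618 0.181]
[[ 0.71  0.71 -0.04]
 [ 0.03  0.03  1.  ]
 [ 0.71 -0.71  0.  ]]
[0.65102103 0.1770829  0.        ]
[ 0.66512888 -0.1586208   0.        ]
```

>>> play_rows:
  translation:
    - [0, -36, 0]
    - [0, -36, 0]
    - [0, -36, 0]
    - [28, 0, -27]
    - [28, 0, -27]
    - [28, 0, -27]
    - [28, 0, -27]
    - [28, 0, -27]
    - [28, 0, -27]
    - [28, 0, -27]
  turn:
    - [0, 0, 0]
    - [0, 0, 0]
    - [0, 0, 0]
    - [0, 0, 0]
    - [0, 0, 0]
    - [0, 0, 0]
    - [0, 0, 0]
    - [0, 0, 0]
    - [0, 0, 0]
    - [0, 0, 0]
  fingers: [1, 1, 1, 1, 1, 1, 1, 1, 1, 1]

```text
time: 0.98
position: [0.3186, 0.3851, 0.3304]
tool_rot: [-1.559, 0.224, -0.224]
ft_force: [1.3, -0.0, 0.3]
grip_width: 1.002
```

>>> play_rows:
  translation:
    - [28, 0, -27]
    - [28, 0, -27]
    - [28, 0, -27]
    - [28, 0, -27]
    - [28, 0, -27]
    - [28, 0, -27]
    - [28, 0, -27]
    - [28, 0, -27]
    - [28, 0, -27]
    - [28, 0, -27]
  turn:
    - [0, 0, 0]
    - [0, 0, 0]
    - [0, 0, 0]
    - [0, 0, 0]
    - [0, 0, 0]
    - [0, 0, 0]
    - [0, 0, 0]
    - [0, 0, 0]
    - [0, 0, 0]
    - [0, 0, 0]
  fingers: [1, 1, 1, 1, 1, 1, 1, 1, 1, 1]

```text
time: 1.82
position: [0.511, 0.0472, 0.3306]
tool_rot: [-1.559, 0.224, -0.224]
ft_force: [0.7, 0.6, -0.6]
grip_width: 0.997
```

```bash
python3 - <<'E'
from bench import ctrl
from h import *
s=ctrl.get_state(); print(s["time"],s["position"],s["joint_positions"].round(2),s["ft_force"])
p=cab(-.18,-.02,.30); print(p)
delta(s,p,Rtool(YAW,np.pi/4))
E
```

```text
1.8167 [0.51096482 0.04724767 0.33059798] [-0.68 -0.02  0.53  1.62  0.01  1.54  1.14] [ 0.7189338   0.59526341 -0.60845714]
[ 0.56399849 -0.01474014  0.3       ]
tool shift mm [ 68.3  30.6 -44.6] turn [ 0.128 -0.311 -0.778]
```

>>> play_rows:
  translation:
    - [23, 0, -15]
    - [23, 0, -15]
    - [22, 0, -15]
    - [0, 0, 0]
    - [0, 0, 0]
    - [0, 0, 0]
    - [0, 0, 0]
    - [0, 0, 0]
    - [0, 0, 0]
    - [0, 0, 0]
  turn:
    - [0, 0, 0]
    - [0, 0, 0]
    - [0.016, -0.039, -0.097]
    - [0.016, -0.039, -0.097]
    - [0.016, -0.039, -0.097]
    - [0.016, -0.039, -0.097]
    - [0.016, -0.039, -0.097]
    - [0.016, -0.039, -0.097]
    - [0.016, -0.039, -0.097]
    - [0.016, -0.039, -0.097]
  fingers: [1, 1, 1, 1, 1, 1, 1, 1, 1, 1]

```text
time: 2.65
position: [0.5679, -0.0086, 0.3372]
tool_rot: [-1.495, -0.392, -0.47]
ft_force: [-0.4, -0.3, 0.4]
grip_width: 1.0
```

```bash
python3 - <<'E'
from bench import ctrl
from h import *
s=ctrl.get_state(); print(s["time"],s["position"],s["joint_positions"].round(2),s["ft_force"])
p=cab(-.15,-.02,.04); print(p)
delta(s,p,Rtool(YAW,np.pi/4))
for n in ["scene","wrist"]: cv2.imwrite(f"pics/{n}1.png",ctrl.get_image(n))
E
```

```text
2.65 [ 0.56788576 -0.00861448  0.33718577] [-0.05 -0.3   0.01  1.96  0.01  0.93  1.48] [-0.43568984 -0.31918565  0.38070725]
[ 0.59397203 -0.01348051  0.04      ]
tool shift mm [-133.2  266.5  -16.9] turn [ 0.016 -0.091 -0.232]
```

View pics/scene1.png

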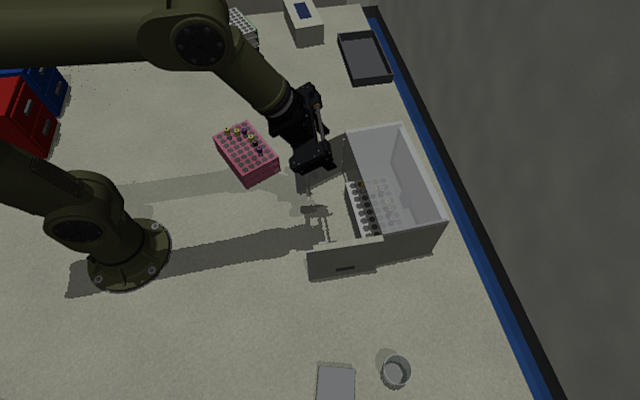

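View pics/wrist1.png

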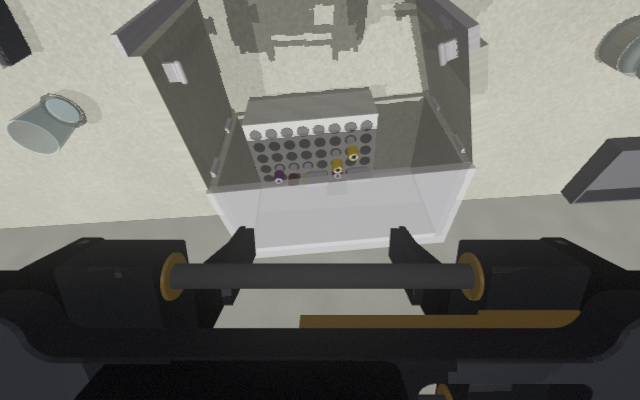

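```bash
python3 - <<'E'
from bench import ctrl
from h import *
s=ctrl.get_state(); R=Ro.from_rotvec(s["tool_rot"]).as_matrix(); print(R.round(3))
i=ctrl.camera_info("wrist"); c=-np.array(i["R"]).T@i["t"]; print("cam in tool",R.T@(c-s["position"]))
p=cab(-.165,-.02,.10); print(p)
delta(s,p,Rtool(YAW,np.pi/4))
E
```

```text
[[ 0.851  0.523  0.049]
 [-0.064  0.01   0.998]
 [ 0.521 -0.852  0.042]]
cam in tool [-0.08014179 -0.16192483  0.00096685]
[ 0.57898526 -0.01411033  0.1       ]
tool shift mm [-113.1  207.2   -9.7] turn [ 0.023 -0.098 -0.234]
```

>>> play_rows:
  translation:
    - [-19, 34.5, -1.6]
    - [-19, 34.5, -1.6]
    - [-19, 34.5, -1.6]
    - [-19, 34.5, -1.6]
    - [-19, 34.5, -1.6]
    - [-18, 34.5, -1.6]
    - [0, 0, 0]
    - [0, 0, 0]
    - [0, 0, 0]
    - [0, 0, 0]
  turn:
    - [0, 0, 0]
    - [0, 0, 0]
    - [0, 0, 0]
    - [0, 0, 0]
    - [0, 0, 0]
    - [0, 0, 0]
    - [0.006, -0.025, -0.058]
    - [0.006, -0.025, -0.058]
    - [0.006, -0.025, -0.058]
    - [0.006, -0.025, -0.058]
  fingers: [1, 1, 1, 1, 1, 1, 1, 1, 1, 1]

```text
time: 3.58
position: [0.5762, -0.0059, 0.0999]
tool_rot: [-1.463, -0.602, -0.541]
ft_force: [-0.8, 0.9, -0.1]
grip_width: 1.001
```

```bash
python3 - <<'E'
from bench import ctrl
from h import *
s=ctrl.get_state(); print(s["time"],s["position"],s["joint_positions"].round(2),s["ft_force"],tocab(s["position"]))
for x,z in [(-.125,.042)]:
  p=cab(x,-.02,z); print(p)
  delta(s,p,Rtool(YAW,np.pi/4))
for n in ["scene","wrist"]: cv2.imwrite(f"pics/{n}2.png",ctrl.get_image(n))
E
```

```text
3.5833 [ 0.57620655 -0.00586816  0.09990988] [-0.04 -0.12  0.02  2.41 -0.24  0.12  1.83] [-0.83532144  0.92708724 -0.06808907] [-0.16743019 -0.01164843]
[ 0.61894999 -0.01243082  0.042     ]
tool shift mm [-7.2 71.3 -9.3] turn [-0.013 -0.007 -0.051]
```

View pics/scene2.png

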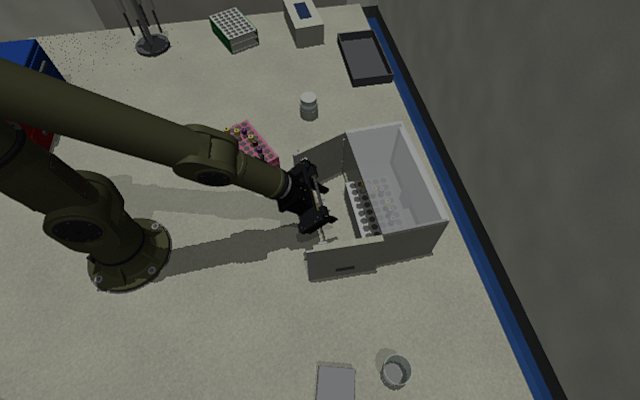

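View pics/wrist2.png

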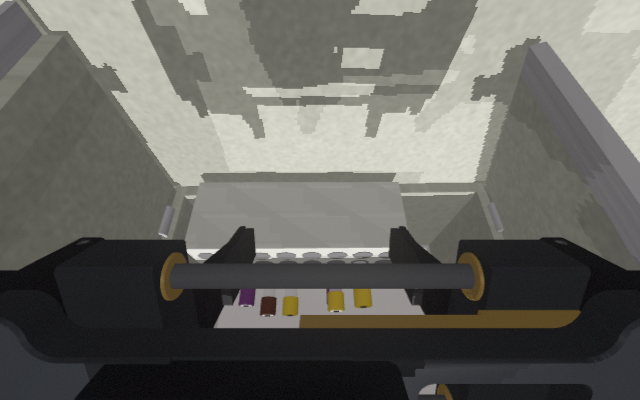

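>>> play_rows:
  translation:
    - [0, 0, -3]
    - [0, 0, -3]
    - [0, 0, -3]
    - [0, 0, 0]
    - [0, 0, 0]
    - [0, 0, 0]
    - [0, 0, 0]
    - [0, 0, 0]
    - [0, 0, 0]
    - [0, 0, 0]
  turn:
    - [-0.004, -0.002, 0.05]
    - [-0.004, -0.002, 0.05]
    - [-0.004, -0.003, 0.05]
    - [0, 0, 0.03]
    - [0, 0, 0]
    - [0, 0, 0]
    - [0, 0, 0]
    - [0, 0, 0]
    - [0, 0, 0]
    - [0, 0, 0]
  fingers: [1, 1, 1, 1, 1, 1, 1, 1, 1, 1]

```text
time: 4.52
position: [0.579, -0.0171, 0.1033]
tool_rot: [-1.514, -0.467, -0.408]
ft_force: [0.1, 0.4, 0.1]
grip_width: 1.001
```

```bash
python3 - <<'E'
from bench import ctrl
from h import *
s=ctrl.get_state(); print(s["time"],s["position"],s["joint_positions"].round(2),s["ft_force"],tocab(s["position"]))
print(Ro.from_rotvec(s["tool_rot"]).as_matrix().round(3))
for x,z in [(-.125,.042),(-.084,.042)]:
  p=cab(x,-.02,z); print(p)
  delta(s,p,Rtool(YAW,.53))
E
```

```text
4.5167 [ 0.57903811 -0.01711403  0.10331371] [ 0.1  -0.07 -0.1   2.26 -0.07  0.39  1.66] [0.08791571 0.40537617 0.05669387] [-0.16507332 -0.02300328]
[[ 0.847  0.53  -0.039]
 [ 0.033  0.021  0.999]
 [ 0.53  -0.848  0.001]]
[ 0.61894999 -0.01243082  0.042     ]
tool shift mm [ 1.4 73.2  3.1] turn [ 0.001 -0.003  0.029]
[ 0.65991383 -0.01070933  0.042     ]
tool shift mm [36.2 95.   3.2] turn [ 0.001 -0.003  0.029]
```

>>> play_rows:
  translation:
    - [0, 15, 1]
    - [0, 20, 1]
    - [1, 20, 1]
    - [0, 18, 0]
    - [0, 0, 0]
    - [3.4, 2.1, 0]
    - [3.4, 2.1, 0]
    - [3.4, 2.1, 0]
    - [3.4, 2.1, 0]
    - [3.4, 2.1, 0]
  turn:
    - [0, 0, 0]
    - [0, 0, 0]
    - [0, 0, 0]
    - [0, 0, 0]
    - [0, 0, 0]
    - [0, 0, 0]
    - [0, 0, 0]
    - [0, 0, 0]
    - [0, 0, 0]
    - [0, 0, 0]
  fingers: [1, 1, 1, 1, 1, 1, 1, 1, 1, 1]

```text
time: 5.35
position: [0.6391, -0.012, 0.0432]
tool_rot: [-1.514, -0.467, -0.408]
ft_force: [-3.1, -0.3, 2.5]
grip_width: 1.001
```

```bash
python3 - <<'E'
from bench import ctrl
from h import *
s=ctrl.get_state(); print(s["time"],s["position"],s["joint_positions"].round(2),s["ft_force"],tocab(s["position"]))
for n in ["scene","top"]:
  im=ctrl.get_image(n); cv2.imwrite(f"pics/{n}3.png",im)
  r=(slice(80,235),slice(235,395)) if n=="top" else (slice(115,290),slice(285,455))
  cv2.imwrite(f"pics/{n}3c.png",cv2.convertScaleAbs(cv2.resize(im[r],None,fx=3.4,fy=3.4,interpolation=cv2.INTER_CUBIC),alpha=1.6))
E
```

```text
5.35 [ 0.63910892 -0.01197331  0.04319899] [ 0.07  0.16 -0.09  2.18  0.    0.25  1.59] [-3.08140603 -0.29775655  2.53207355] [-0.10483964 -0.02038932]
```

View pics/scene3c.png

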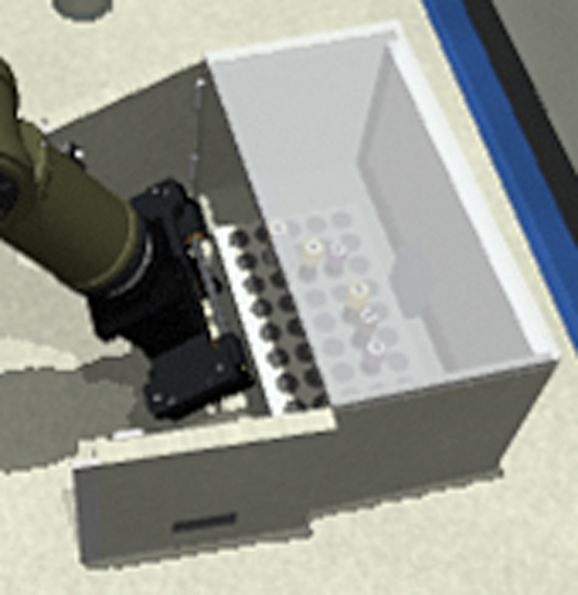

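View pics/top3c.png

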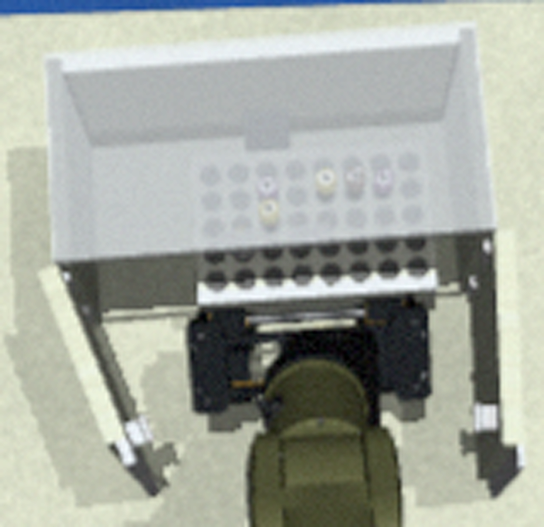

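>>> play_rows:
  translation:
    - [3.4, 2.1, 0]
    - [3.4, 2.1, 0]
    - [3.4, 2.1, 0]
    - [1.7, 1.05, 0]
    - [0.85, 0.53, 0]
    - [0.85, 0.53, 0]
    - [0.85, 0.53, 0]
    - [0.85, 0.53, 0]
    - [0.85, 0.53, 0]
    - [0, 0, 0]
  turn:
    - [0, 0, 0]
    - [0, 0, 0]
    - [0, 0, 0]
    - [0, 0, 0]
    - [0, 0, 0]
    - [0, 0, 0]
    - [0, 0, 0]
    - [0, 0, 0]
    - [0, 0, 0]
    - [0, 0, 0]
  fingers: [1, 1, 1, 1, 1, 1, 1, 1, 1, 1]

```text
time: 6.28
position: [0.6581, -0.011, 0.0426]
tool_rot: [-1.514, -0.467, -0.408]
ft_force: [-2.6, -1.0, 1.5]
grip_width: 0.996
```

>>> play_rows:
  translation:
    - [0.85, 0.53, 0]
    - [0.85, 0.53, 0]
    - [0.85, 0.53, 0]
    - [0, 0, 0]
    - [0, 0, 0]
    - [0, 0, 0]
    - [0, 0, 0]
    - [0, 0, 0]
    - [0, 0, 0]
    - [0, 0, 0]
  turn:
    - [0, 0, 0]
    - [0, 0, 0]
    - [0, 0, 0]
    - [0, 0, 0]
    - [0, 0, 0]
    - [0, 0, 0]
    - [0, 0, 0]
    - [0, 0, 0]
    - [0, 0, 0]
    - [0, 0, 0]
  fingers: [1, 1, 1, 1, 1, 1, 1, 1, 1, 1]

```text
time: 7.12
position: [0.661, -0.0109, 0.0426]
tool_rot: [-1.514, -0.467, -0.408]
ft_force: [-2.3, 0.4, -0.3]
grip_width: 1.002
```

```bash
python3 - <<'E'
from bench import ctrl
from h import *
s=ctrl.get_state(); print(s["time"],s["position"],s["joint_positions"].round(2),s["ft_force"],tocab(s["position"]))
for n in ["top"]:
  im=ctrl.get_image(n); cv2.imwrite(f"pics/{n}4.png",im)
  r=(slice(80,235),slice(235,395)) if n=="top" else (slice(115,290),slice(285,455))
  cv2.imwrite(f"pics/{n}4c.png",cv2.convertScaleAbs(cv2.resize(im[r],None,fx=3.4,fy=3.4,interpolation=cv2.INTER_CUBIC),alpha=1.6))
E
```

```text
7.1167 [ 0.66101276 -0.01091418  0.04263821] [ 0.06  0.2  -0.08  2.13  0.01  0.25  1.58] [-2.3384344   0.41026796 -0.31280841] [-0.08291064 -0.02025081]
```

View pics/top4c.png

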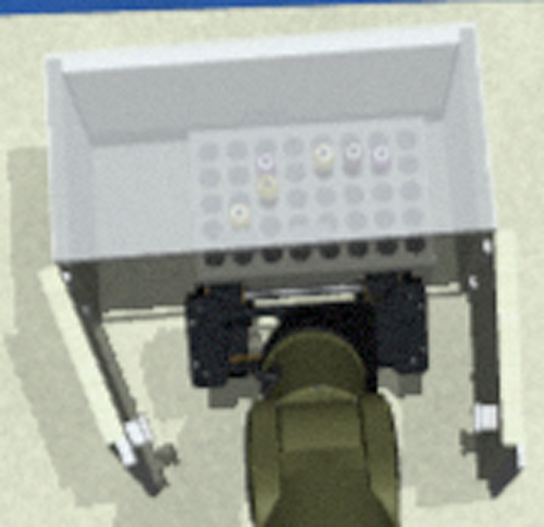

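>>> play_rows:
  translation:
    - [0.85, 0.53, 0]
    - [0.85, 0.53, 0]
    - [0.85, 0.53, 0]
    - [0, 0, 0]
    - [0, 0, 0]
    - [0, 0, 0]
    - [0, 0, 0]
    - [0, 0, 0]
    - [0, 0, 0]
    - [0, 0, 0]
  turn:
    - [0, 0, 0]
    - [0, 0, 0]
    - [0, 0, 0]
    - [0, 0, 0]
    - [0, 0, 0]
    - [0, 0, 0]
    - [0, 0, 0]
    - [0, 0, 0]
    - [0, 0, 0]
    - [0, 0, 0]
  fingers: [1, 1, 1, 1, 1, 1, 1, 1, 1, 1]

```text
time: 8.0
position: [0.6639, -0.0108, 0.0426]
tool_rot: [-1.514, -0.467, -0.408]
ft_force: [-2.9, 0.1, 1.1]
grip_width: 1.002
```

>>> play_rows:
  translation:
    - [0.85, 0.53, 0]
    - [0.85, 0.53, 0]
    - [0.85, 0.53, 0]
    - [0, 0, 0]
    - [0, 0, 0]
    - [0, 0, 0]
    - [0, 0, 0]
    - [0, 0, 0]
    - [0, 0, 0]
    - [0, 0, 0]
  turn:
    - [0, 0, 0]
    - [0, 0, 0]
    - [0, 0, 0]
    - [0, 0, 0]
    - [0, 0, 0]
    - [0, 0, 0]
    - [0, 0, 0]
    - [0, 0, 0]
    - [0, 0, 0]
    - [0, 0, 0]
  fingers: [1, 1, 1, 1, 1, 1, 1, 1, 1, 1]

```text
time: 8.83
position: [0.6649, -0.0107, 0.0416]
tool_rot: [-1.515, -0.464, -0.405]
ft_force: [-12.1, -0.8, 8.5]
grip_width: 0.998
```

```bash
python3 - <<'E'
from bench import ctrl
from h import *
s=ctrl.get_state(); print(s["time"],s["position"],s["joint_positions"].round(2),s["ft_force"],tocab(s["position"]))
i=ctrl.camera_info("top")
# where top-front edge of rack would be at stop
for x in (-.074,-.08,-.086):
  print(x,[(proj(i,cab(x,y,.082))-[235,80])*3.8 for y in (-.132,.067)])
for n in ["top"]:
  im=ctrl.get_image(n); cv2.imwrite(f"pics/{n}5.png",im)
  cv2.imwrite(f"pics/{n}5c.png",cv2.convertScaleAbs(cv2.resize(im[80:235,235:395],None,fx=3.8,fy=3.8,interpolation=cv2.INTER_CUBIC),alpha=1.6))
E
```

```text
8.8333 [ 0.66491823 -0.01074159  0.04162458] [ 0.06  0.21 -0.08  2.12  0.02  0.26  1.58] [-12.08882188  -0.81046434   8.5092092 ] [-0.07900137 -0.02024236]
-0.074 [array([485.66974074, 292.41274249]), array([219.21536981, 311.12763859])]
-0.08 [array([486.3715246 , 300.16266723]), array([219.67654754, 318.89603118])]
-0.086 [array([487.0745775 , 307.92660626]), array([220.13855938, 326.67847428])]
```

View pics/top5c.png

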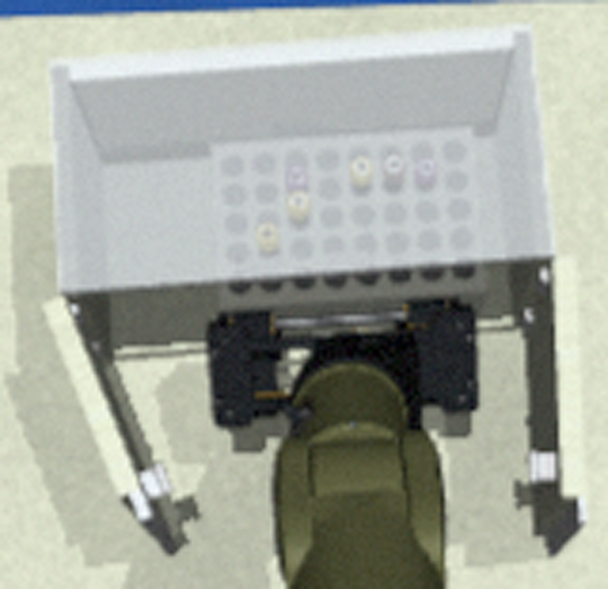

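```bash
python3 - <<'E'
from bench import ctrl
from h import *
i=ctrl.camera_info("top")
for x in (.056,.05):
  print(x,[(proj(i,cab(x,y,.082))-[235,80]+.5)*3.8-.5 for y in (-.132,.067)])
E
```

```text
0.056 [array([472.16951645, 129.26689842]), array([210.82371707, 147.59035211])]
0.05 [array([472.84462683, 136.72226322]), array([211.26736289, 155.06342519])]
```

>>> play_rows:
  translation:
    - [-8, -5, 0]
    - [-13, -8, 0]
    - [-13, -8, 0]
    - [18, -29, 0]
    - [18.5, -30, 0]
    - [18.5, -30, 0]
    - [18.5, -30, 0]
    - [18.5, -30, 0]
    - [18.5, -30, 0]
    - [18.5, -30, 0]
  turn:
    - [0, 0, 0]
    - [0, 0, 0]
    - [0, 0, 0]
    - [0, 0, 0]
    - [0, 0, 0]
    - [0, 0, 0]
    - [0, 0, 0]
    - [0, 0, 0]
    - [0, 0, 0]
    - [0, 0, 0]
  fingers: [1, 1, 1, 1, 1, 1, 1, 1, 1, 1]

```text
time: 9.72
position: [0.6253, -0.0124, 0.2904]
tool_rot: [-1.514, -0.469, -0.409]
ft_force: [0.1, 1.1, -0.3]
grip_width: 0.998
```

```bash
python3 - <<'E'
from bench import ctrl
from h import *
s=ctrl.get_state(); print(s["time"],s["position"],s["joint_positions"].round(2),s["ft_force"],tocab(s["position"]))
delta(s,s["position"],Rtool(YAW,0))
H=np.array([-.085,.168])
for a in (1.27,1.0,.7,.4,.2,.1,0):
    d=np.array([-np.sin(a),-np.cos(a)]); n=np.array([-np.cos(a),np.sin(a)])
    p=H+.125*d+.016*n; print(a,cab(*p).round(4)[:2],p.round(4),"n",n.round(2), "free end",cab(*(H+.166*d+.016*n))[:2].round(3))
i=ctrl.camera_info("top")
for n,px,z in (("jar",(163,190),.085),("pinkcorner",(265,265),.082),("pinktop",(247,240),.082)): print(n,cast(i,px,z))
E
```

```text
9.7167 [ 0.62525944 -0.01239409  0.29037011] [ 0.1  -0.15 -0.1   1.94 -0.05  0.79  1.63] [ 0.07077132  1.13932352 -0.31838509] [-0.11869457 -0.02022822]
tool shift mm [0. 0. 0.] turn [ 0.    -0.003  0.561]
1.27 [0.5279 0.1501] [-0.2091  0.1462] n [-0.3   0.96] free end [0.489 0.136]
1.0 [0.5396 0.1183] [-0.1988  0.1139] n [-0.54  0.84] free end [0.506 0.095]
0.7 [0.5619 0.088 ] [-0.1778  0.0827] n [-0.76  0.64] free end [0.537 0.056]
0.4 [0.5922 0.0656] [-0.1484  0.0591] n [-0.92  0.39] free end [0.578 0.027]
0.2 [0.6156 0.0562] [-0.1255  0.0487] n [-0.98  0.2 ] free end [0.609 0.016]
0.1 [0.6278 0.0532] [-0.1134  0.0452] n [-1.   0.1] free end [0.625 0.012]
0 [0.6403 0.0515] [-0.101  0.043] n [-1.  0.] free end [0.642 0.011]
jar [0.59502928 0.44082843 0.085     ]
pinkcorner [0.37931435 0.15611093 0.082     ]
pinktop [0.44852577 0.20525163 0.082     ]
```

>>> play_rows:
  translation:
    - [0, 0, 0]
    - [0, 0, 0]
    - [0, 0, 0]
    - [0, 0, 0]
    - [0, 0, 0]
    - [-20, 0, 32]
    - [-20, 0, 32]
    - [-20, 0, 32]
    - [-20, 0, 32]
    - [-20, 0, 32]
  turn:
    - [0, 0, 0.112]
    - [0, 0, 0.112]
    - [0, 0, 0.112]
    - [0, 0, 0.112]
    - [0, 0, 0.113]
    - [0, 0, 0]
    - [0, 0, 0]
    - [0, 0, 0]
    - [0, 0, 0]
    - [0, 0, 0]
  fingers: [-1, -1, -1, -1, -1, -1, -1, -1, -1, -1]

```text
time: 10.55
position: [0.5186, 0.1451, 0.2879]
tool_rot: [-1.569, -0.03, 0.031]
ft_force: [0.1, 0.5, 0.4]
grip_width: 0.325
```

```bash
python3 - <<'E'
from bench import ctrl
from h import *
s=ctrl.get_state(); print(s["time"],s["position"],s["joint_positions"].round(2),s["ft_force"],tocab(s["position"]))
delta(s,cab(-.23,.195,.135),Rtool(YAW,0))
E
```

```text
10.55 [0.51863043 0.14510638 0.28789936] [-0.1   0.07 -0.23  1.62  0.01  1.46  1.28] [0.1398714  0.54089948 0.37682212] [-0.21861647  0.14161046]
tool shift mm [-11.4 153.   53.1] turn [-0.001 -0.003 -0.001]
```

>>> play_rows:
  translation:
    - [-5, 0, 27]
    - [-5, 0, 27]
    - [0, 30, 0]
    - [0, 30, 0]
    - [0, 30, 0]
    - [0, 30, 0]
    - [0, 25, 0]
    - [0, 8, 0]
    - [0, 0, 0]
    - [0, 0, 0]
  turn:
    - [0, 0, 0]
    - [0, 0, 0]
    - [0, 0, 0]
    - [0, 0, 0]
    - [0, 0, 0]
    - [0, 0, 0]
    - [0, 0, 0]
    - [0, 0, 0]
    - [0, 0, 0]
    - [0, 0, 0]
  fingers: [-1, -1, -1, -1, -1, -1, -1, -1, -1, -1]

```text
time: 11.38
position: [0.5075, 0.1975, 0.1362]
tool_rot: [-1.569, -0.031, 0.031]
ft_force: [0.2, -0.8, 0.0]
grip_width: 0.006
```

```bash
python3 - <<'E'
from bench import ctrl
from h import *
s=ctrl.get_state(); print(s["time"],s["position"],s["joint_positions"].round(2),s["ft_force"],tocab(s["position"]))
delta(s,cab(-.2186,.1612,.135),Rtool(YAW,0))
for n in ["top","scene"]:
  im=ctrl.get_image(n); cv2.imwrite(f"pics/{n}6.png",im)
  r=(slice(70,260),slice(220,410)) if n=="top" else (slice(100,290),slice(265,455))
  cv2.imwrite(f"pics/{n}6c.png",cv2.convertScaleAbs(cv2.resize(im[r],None,fx=3,fy=3,interpolation=cv2.INTER_CUBIC),alpha=1.6))
E
```

```text
11.3833 [0.50751878 0.19748025 0.13620038] [-0.17  0.17 -0.28  1.82  0.05  1.16  1.15] [ 0.20372957 -0.8497373   0.00681178] [-0.22751927  0.19440469]
tool shift mm [  9.    1.1 -33.2] turn [-0.001 -0.003 -0.   ]
```

View pics/scene6c.png

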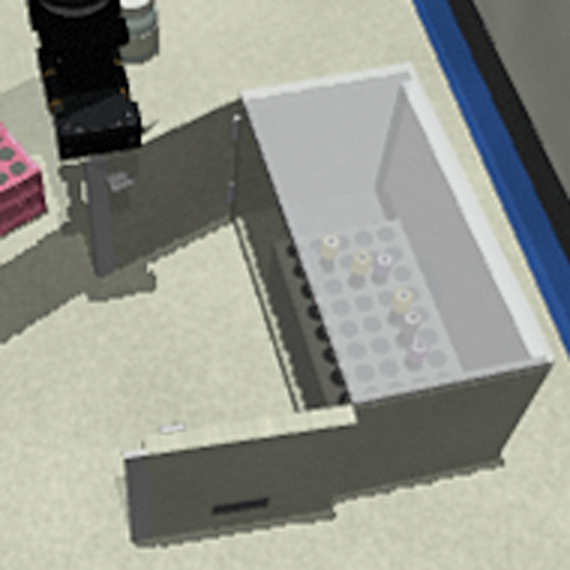

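View pics/top6c.png

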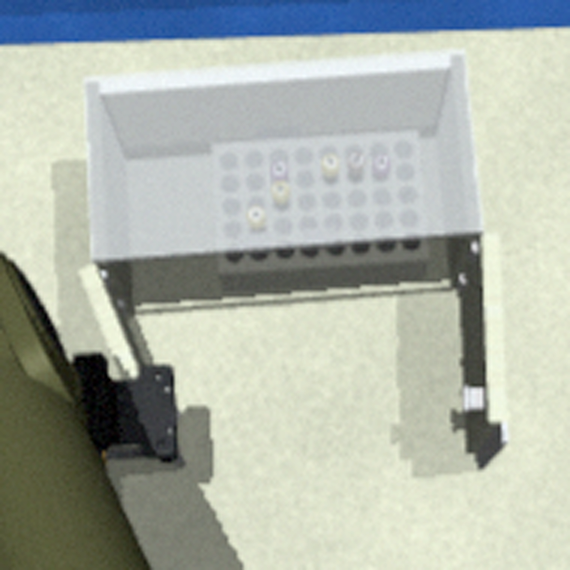

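>>> play_rows:
  translation:
    - [1.8, 0, -6.7]
    - [1.8, 0, -6.7]
    - [1.8, 0, -6.7]
    - [1.8, 0, -6.7]
    - [1.8, 0, -6.7]
    - [2.6, 0, -7]
    - [2.6, 0, -8]
    - [2.6, 0, -8]
    - [2.6, 0, -8]
    - [2, 0, -3]
  turn:
    - [0, 0, 0]
    - [0, 0, 0]
    - [0, 0, 0]
    - [0, 0, 0]
    - [0, 0, 0]
    - [0, 0, 0]
    - [0, 0, 0]
    - [0, 0, 0]
    - [0, 0, 0]
    - [0, 0, 0]
  fingers: [-1, -1, -1, -1, -1, -1, -1, -1, -1, -1]

```text
time: 12.32
position: [0.5315, 0.1285, 0.1351]
tool_rot: [-1.571, -0.028, 0.03]
ft_force: [0.3, -0.1, -0.1]
grip_width: 0.003
```

```bash
python3 - <<'E'
from bench import ctrl
from h import *
s=ctrl.get_state(); print(s["time"],s["position"],s["joint_positions"].round(2),s["ft_force"],tocab(s["position"]))
for n in ["top"]:
  im=ctrl.get_image(n); cv2.imwrite(f"pics/{n}7.png",im)
  r=(slice(70,260),slice(220,410)) if n=="top" else (slice(100,290),slice(265,455))
  cv2.imwrite(f"pics/{n}7c.png",cv2.convertScaleAbs(cv2.resize(im[r],None,fx=3,fy=3,interpolation=cv2.INTER_CUBIC),alpha=1.6))
E
```

```text
12.3167 [0.53150812 0.12847327 0.13514791] [-0.08  0.18 -0.22  1.81  0.04  1.16  1.29] [ 0.32835584 -0.05364141 -0.12055057] [-0.20644852  0.12445131]
```

View pics/top7c.png

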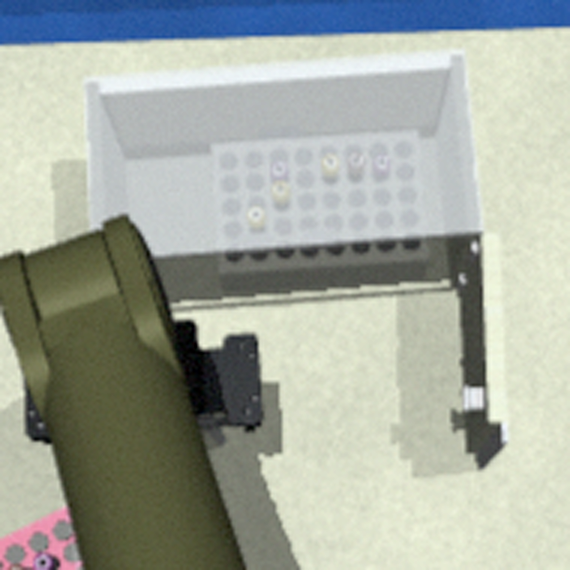

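>>> play_rows:
  translation:
    - [4.8, 0, -6.7]
    - [4.8, 0, -6.7]
    - [4.8, 0, -6.7]
    - [4.8, 0, -6.7]
    - [7.3, 0, -5.9]
    - [7.3, 0, -5.9]
    - [7.3, 0, -5.9]
    - [7.3, 0, -5.9]
    - [5, 0, -3]
    - [3, 0, -2]
  turn:
    - [0, 0, 0]
    - [0, 0, 0]
    - [0, 0, 0]
    - [0, 0, 0]
    - [0, 0, 0]
    - [0, 0, 0]
    - [0, 0, 0]
    - [0, 0, 0]
    - [0, 0, 0]
    - [0, 0, 0]
  fingers: [-1, -1, -1, -1, -1, -1, -1, -1, -1, -1]

```text
time: 13.2
position: [0.5904, 0.0766, 0.1349]
tool_rot: [-1.57, -0.029, 0.031]
ft_force: [-0.6, 0.6, 0.4]
grip_width: 0.006
```

```bash
python3 - <<'E'
from bench import ctrl
from h import *
s=ctrl.get_state(); print(s["time"],s["position"],s["joint_positions"].round(2),s["ft_force"],tocab(s["position"]))
for n in ["scene"]:
  im=ctrl.get_image(n); cv2.imwrite(f"pics/{n}8.png",im)
  r=(slice(70,260),slice(220,410)) if n=="top" else (slice(100,290),slice(265,455))
  cv2.imwrite(f"pics/{n}8c.png",cv2.convertScaleAbs(cv2.resize(im[r],None,fx=3,fy=3,interpolation=cv2.INTER_CUBIC),alpha=1.6))
E
```

```text
13.2 [0.59037187 0.07663301 0.1349324 ] [-0.02  0.27 -0.18  1.7   0.05  1.18  1.4 ] [-0.58992122  0.61137145  0.40031545] [-0.14981334  0.07018522]
```

View pics/scene8c.png

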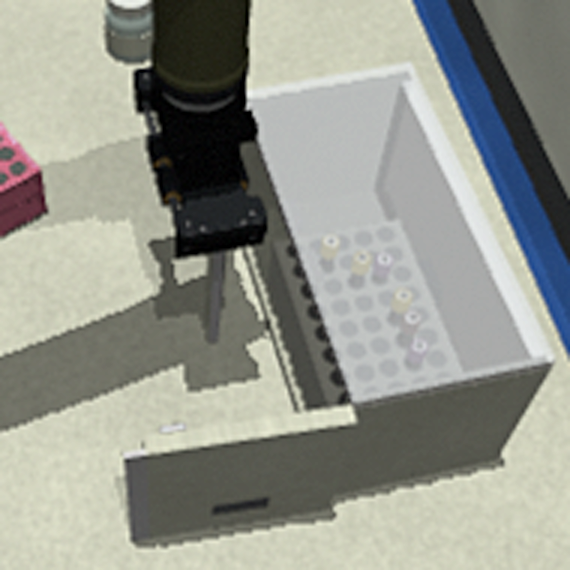

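>>> play_rows:
  translation:
    - [5, 0, -4]
    - [5, 0, -4]
    - [4, 0, -3]
    - [3, 0, -3]
    - [3, 0, -3]
    - [2, 0, -2]
    - [1.5, 0, -1]
    - [1.5, 0, -1]
    - [1, 0, 0]
    - [0, 0, 0]
  turn:
    - [0, 0, 0]
    - [0, 0, 0]
    - [0, 0, 0]
    - [0, 0, 0]
    - [0, 0, 0]
    - [0, 0, 0]
    - [0, 0, 0]
    - [0, 0, 0]
    - [0, 0, 0]
    - [0, 0, 0]
  fingers: [-1, -1, -1, -1, -1, -1, -1, -1, -1, -1]

```text
time: 14.08
position: [0.6164, 0.0574, 0.135]
tool_rot: [-1.57, -0.03, 0.032]
ft_force: [-0.7, 0.9, -0.2]
grip_width: 0.006
```

```bash
python3 - <<'E'
from bench import ctrl
from h import *
s=ctrl.get_state(); print(s["time"],s["position"],s["joint_positions"].round(2),s["ft_force"],tocab(s["position"]))
for n in ["scene"]:
  im=ctrl.get_image(n); cv2.imwrite(f"pics/{n}9.png",im)
  r=(slice(70,260),slice(220,410)) if n=="top" else (slice(100,290),slice(265,455))
  cv2.imwrite(f"pics/{n}9c.png",cv2.convertScaleAbs(cv2.resize(im[r],None,fx=3,fy=3,interpolation=cv2.INTER_CUBIC),alpha=1.6))
E
```

```text
14.0833 [0.61636519 0.05742649 0.13500878] [ 0.    0.32 -0.16  1.64  0.05  1.19  1.43] [-0.67347092  0.94879251 -0.16472924] [-0.12464937  0.04990424]
```

View pics/scene9c.png

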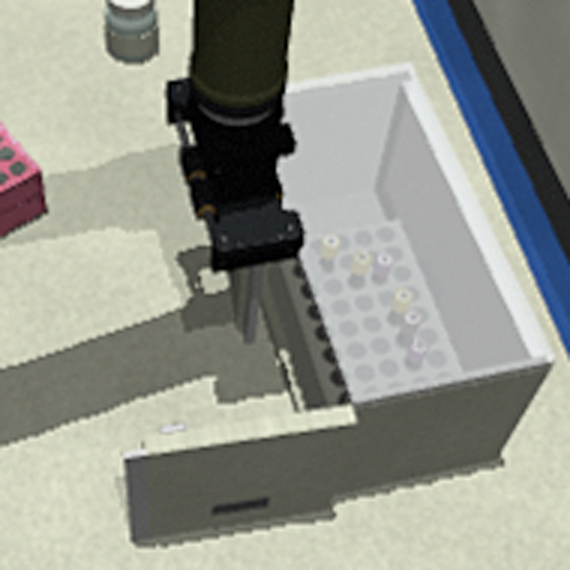

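>>> play_rows:
  translation:
    - [1.5, 0, -0.5]
    - [1.5, 0, -0.5]
    - [1, 0, 0]
    - [1, 0, 0]
    - [1, 0, 0]
    - [1, 0, 0]
    - [0, 0, 0]
    - [0, 0, 0]
    - [0, 0, 0]
    - [0, 0, 0]
  turn:
    - [0, 0, 0]
    - [0, 0, 0]
    - [0, 0, 0]
    - [0, 0, 0]
    - [0, 0, 0]
    - [0, 0, 0]
    - [0, 0, 0]
    - [0, 0, 0]
    - [0, 0, 0]
    - [0, 0, 0]
  fingers: [-1, -1, -1, -1, -1, -1, -1, -1, -1, -1]

```text
time: 14.97
position: [0.6216, 0.0564, 0.1349]
tool_rot: [-1.57, -0.026, 0.035]
ft_force: [-7.1, -0.7, 2.9]
grip_width: 0.001
```

>>> play_rows:
  translation:
    - [1, 0, 0]
    - [1, 0, 0]
    - [1, 0, 0]
    - [0, 0, 0]
    - [0, 0, 0]
    - [0, 0, 0]
    - [0, 0, 0]
    - [0, 0, 0]
    - [0, 0, 0]
    - [0, 0, 0]
  turn:
    - [0, 0, 0]
    - [0, 0, 0]
    - [0, 0, 0]
    - [0, 0, 0]
    - [0, 0, 0]
    - [0, 0, 0]
    - [0, 0, 0]
    - [0, 0, 0]
    - [0, 0, 0]
    - [0, 0, 0]
  fingers: [-1, -1, -1, -1, -1, -1, -1, -1, -1, -1]

```text
time: 15.8
position: [0.6254, 0.0559, 0.1349]
tool_rot: [-1.571, -0.027, 0.033]
ft_force: [-4.9, -2.0, 2.2]
grip_width: 0.002
```

>>> play_rows:
  translation:
    - [1, 0, 0]
    - [1, 0, 0]
    - [1, 0, 0]
    - [0, 0, 0]
    - [0, 0, 0]
    - [0, 0, 0]
    - [0, 0, 0]
    - [0, 0, 0]
    - [0, 0, 0]
    - [0, 0, 0]
  turn:
    - [0, 0, 0]
    - [0, 0, 0]
    - [0, 0, 0]
    - [0, 0, 0]
    - [0, 0, 0]
    - [0, 0, 0]
    - [0, 0, 0]
    - [0, 0, 0]
    - [0, 0, 0]
    - [0, 0, 0]
  fingers: [-1, -1, -1, -1, -1, -1, -1, -1, -1, -1]

```text
time: 16.63
position: [0.6296, 0.0573, 0.1352]
tool_rot: [-1.569, -0.03, 0.032]
ft_force: [0.3, -0.0, 0.1]
grip_width: 0.004
```

>>> play_rows:
  translation:
    - [1, 0, 0]
    - [1, 0, 0]
    - [1, 0, 0]
    - [0.5, 0, 0]
    - [0, 0, 0]
    - [0, 0, 0]
    - [0, 0, 0]
    - [0, 0, 0]
    - [0, 0, 0]
    - [0, 0, 0]
  turn:
    - [0, 0, 0]
    - [0, 0, 0]
    - [0, 0, 0]
    - [0, 0, 0]
    - [0, 0, 0]
    - [0, 0, 0]
    - [0, 0, 0]
    - [0, 0, 0]
    - [0, 0, 0]
    - [0, 0, 0]
  fingers: [-1, -1, -1, -1, -1, -1, -1, -1, -1, -1]

```text
time: 17.47
position: [0.6321, 0.0571, 0.135]
tool_rot: [-1.57, -0.029, 0.033]
ft_force: [-4.3, -0.1, 4.0]
grip_width: 0.007
```

>>> play_rows:
  translation:
    - [-10, 0, 0]
    - [-20, 0, 0]
    - [-20, 0, 0]
    - [-10, -25, 0]
    - [0, -35, 0]
    - [0, -35, 0]
    - [0, -35, 0]
    - [0, -20, 0]
    - [0, 0, -20]
    - [0, 0, -35]
  turn:
    - [0, 0, 0]
    - [0, 0, 0]
    - [0, 0, 0]
    - [0, 0, 0]
    - [0, 0, 0]
    - [0, 0, 0]
    - [0, 0, 0]
    - [0, 0, 0]
    - [0, 0, 0]
    - [0, 0, 0]
  fingers: [-1, -1, -1, -1, -1, -1, -1, -1, -1, -1]

```text
time: 18.3
position: [0.5773, 0.0046, 0.2876]
tool_rot: [-1.567, -0.042, 0.033]
ft_force: [0.9, -0.5, -1.0]
grip_width: 0.007
```

>>> play_rows:
  translation:
    - [0, 0, -35]
    - [0, 0, -35]
    - [0, 0, -35]
    - [0, 0, -35]
    - [0, 0, -35]
    - [0, 0, -30]
    - [0, 0, -15]
    - [0, 0, 0]
    - [0, 0, 0]
    - [0, 0, 0]
  turn:
    - [0, 0, 0]
    - [0, 0, 0]
    - [0, 0, 0]
    - [0, 0, 0]
    - [0, 0, 0]
    - [0, 0, 0]
    - [0, 0, 0]
    - [0, 0, 0]
    - [0, 0, 0]
    - [0, 0, 0]
  fingers: [-1, -1, -1, -1, -1, -1, -1, -1, -1, -1]

```text
time: 19.13
position: [0.5846, -0.2177, 0.2848]
tool_rot: [-1.568, -0.032, 0.034]
ft_force: [-1.2, 0.4, -0.0]
grip_width: 0.004
```

```bash
python3 - <<'E'
from bench import ctrl
from h import *
s=ctrl.get_state(); print(s["time"],s["position"],s["joint_positions"].round(2),s["ft_force"],tocab(s["position"]))
delta(s,cab(-.225,-.225,.135),Rtool(YAW,0))
i=ctrl.camera_info("top")
for a in (0,.03,.08): 
  d=np.array([-np.sin(a),-np.cos(a)]); n=np.array([-np.cos(a),np.sin(a)]); H=np.array([-.085,.168])
  print(a,[((proj(i,cab(*(H+r*d+.016*n),.184))-[220,70]+.5)*3-.5).round(1) for r in (.03,.146)])
for n in ["top","scene"]:
  im=ctrl.get_image(n); cv2.imwrite(f"pics/{n}10.png",im)
  r=(slice(70,260),slice(220,410)) if n=="top" else (slice(100,290),slice(265,455))
  cv2.imwrite(f"pics/{n}10c.png",cv2.convertScaleAbs(cv2.resize(im[r],None,fx=3,fy=3,interpolation=cv2.INTER_CUBIC),alpha=1.6))
E
```

```text
19.1333 [ 0.58462707 -0.21773912  0.28477257] [ 0.3   0.24  0.02  1.42 -0.01  1.47  1.93] [-1.1502884   0.39531118 -0.01575413] [-0.16791306 -0.2236861 ]
tool shift mm [-57.  149.8  -1.7] turn [-0.002 -0.    -0.001]
0 [array([130.1, 280.4]), array([264., 271.])]
0.03 [array([129.5, 281.4]), array([263.7, 275.9])]
0.08 [array([128.6, 283.1]), array([262.9, 284.1])]
```

View pics/scene10c.png

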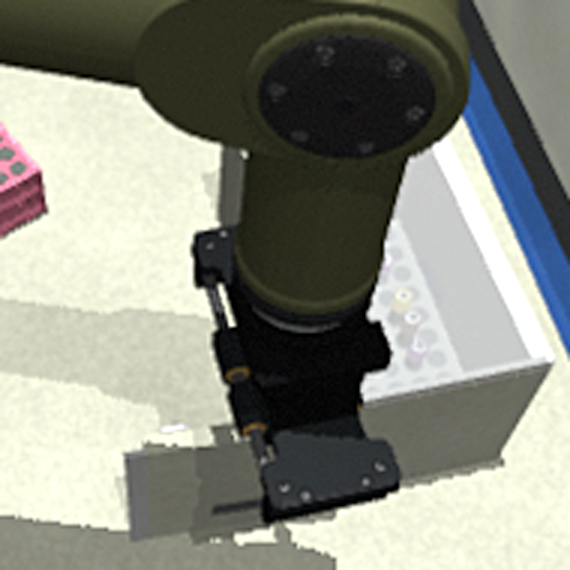

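View pics/top10c.png

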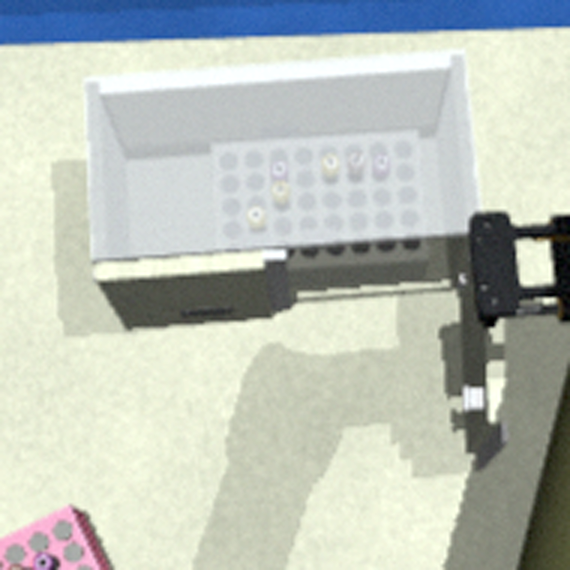

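>>> play_rows:
  translation:
    - [-28, 0, 0]
    - [-29, 0, 0]
    - [0, 30, 0]
    - [0, 30, 0]
    - [0, 30, 0]
    - [0, 30, 0]
    - [0, 22, 0]
    - [0, 8, 0]
    - [0, 0, 0]
    - [0, 0, 0]
  turn:
    - [0, 0, 0]
    - [0, 0, 0]
    - [0, 0, 0]
    - [0, 0, 0]
    - [0, 0, 0]
    - [0, 0, 0]
    - [0, 0, 0]
    - [0, 0, 0]
    - [0, 0, 0]
    - [0, 0, 0]
  fingers: [-1, -1, -1, -1, -1, -1, -1, -1, -1, -1]

```text
time: 20.07
position: [0.5274, -0.2216, 0.1359]
tool_rot: [-1.57, -0.031, 0.032]
ft_force: [0.3, -0.4, 0.3]
grip_width: 0.006
```

```bash
python3 - <<'E'
from bench import ctrl
from h import *
s=ctrl.get_state(); print(s["time"],s["position"],s["joint_positions"].round(2),s["ft_force"],tocab(s["position"]).round(4))
H=np.array([-.085,-.168])
for a in (1.52,1.3,1.0,.7,.4,.2,.1,0):
    d=np.array([-np.sin(a),np.cos(a)]); n=np.array([-np.cos(a),-np.sin(a)])
    print(a,(H+.125*d+.016*n-[.0095,.015]).round(4))
for n in ["scene"]:
  im=ctrl.get_image(n); cv2.imwrite(f"pics/{n}11.png",im)
  r=(slice(100,290),slice(265,455))
  cv2.imwrite(f"pics/{n}11c.png",cv2.convertScaleAbs(cv2.resize(im[r],None,fx=3,fy=3,interpolation=cv2.INTER_CUBIC),alpha=1.6))
E
```

```text
20.0667 [ 0.52741183 -0.22160041  0.13587768] [ 0.33  0.21  0.03  1.76 -0.01  1.17  1.97] [ 0.29448649 -0.43832765  0.29083323] [-0.2252 -0.2251]
1.52 [-0.2202 -0.1926]
1.3 [-0.2192 -0.165 ]
1.0 [-0.2083 -0.1289]
0.7 [-0.1873 -0.0977]
0.4 [-0.1579 -0.0741]
0.2 [-0.135  -0.0637]
0.1 [-0.1229 -0.0602]
0 [-0.1105 -0.058 ]
```

View pics/scene11c.png

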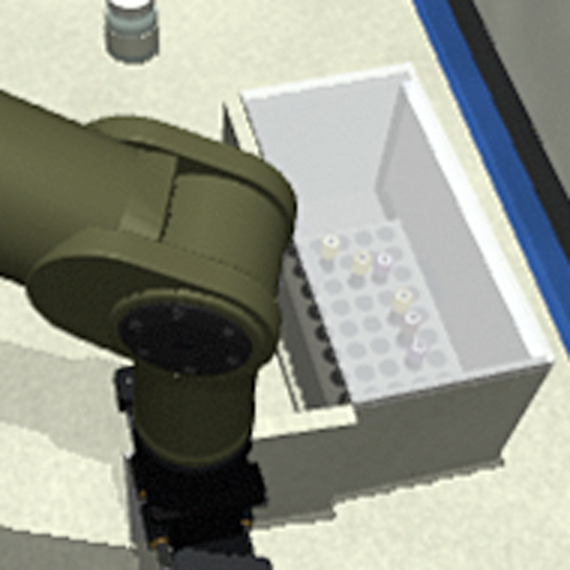

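>>> play_rows:
  translation:
    - [0.7, 0, 6.7]
    - [0.7, 0, 6.7]
    - [0.7, 0, 6.7]
    - [0.7, 0, 6.7]
    - [0.7, 0, 6.7]
    - [0.7, 0, 6.7]
    - [0.7, 0, 6.7]
    - [0.7, 0, 6.7]
    - [0.7, 0, 6.7]
    - [2.2, 0, 7.2]
  turn:
    - [0, 0, 0]
    - [0, 0, 0]
    - [0, 0, 0]
    - [0, 0, 0]
    - [0, 0, 0]
    - [0, 0, 0]
    - [0, 0, 0]
    - [0, 0, 0]
    - [0, 0, 0]
    - [0, 0, 0]
  fingers: [-1, -1, -1, -1, -1, -1, -1, -1, -1, -1]

```text
time: 20.95
position: [0.5322, -0.154, 0.1349]
tool_rot: [-1.57, -0.029, 0.032]
ft_force: [-0.9, 0.0, 0.2]
grip_width: 0.001
```

>>> play_rows:
  translation:
    - [2.2, 0, 7.2]
    - [2.2, 0, 7.2]
    - [2.2, 0, 7.2]
    - [2.2, 0, 7.2]
    - [4.2, 0, 6.2]
    - [4.2, 0, 6.2]
    - [4.2, 0, 6.2]
    - [4.2, 0, 6.2]
    - [4.2, 0, 6.2]
    - [0, 0, 0]
  turn:
    - [0, 0, 0]
    - [0, 0, 0]
    - [0, 0, 0]
    - [0, 0, 0]
    - [0, 0, 0]
    - [0, 0, 0]
    - [0, 0, 0]
    - [0, 0, 0]
    - [0, 0, 0]
    - [0, 0, 0]
  fingers: [-1, -1, -1, -1, -1, -1, -1, -1, -1, -1]

```text
time: 21.78
position: [0.561, -0.0914, 0.1349]
tool_rot: [-1.569, -0.032, 0.033]
ft_force: [-0.5, -0.2, 0.9]
grip_width: 0.006
```

```bash
python3 - <<'E'
from bench import ctrl
from h import *
s=ctrl.get_state(); print(s["time"],s["position"],s["ft_force"],tocab(s["position"]).round(4))
for n in ["top"]:
  im=ctrl.get_image(n); cv2.imwrite(f"pics/{n}12.png",im)
  r=(slice(70,260),slice(220,410))
  cv2.imwrite(f"pics/{n}12c.png",cv2.convertScaleAbs(cv2.resize(im[r],None,fx=3,fy=3,interpolation=cv2.INTER_CUBIC),alpha=1.6))
E
```

```text
21.7833 [ 0.56097018 -0.0913948   0.13494699] [-0.52184219 -0.16498895  0.91272856] [-0.1862 -0.0965]
```

View pics/top12c.png

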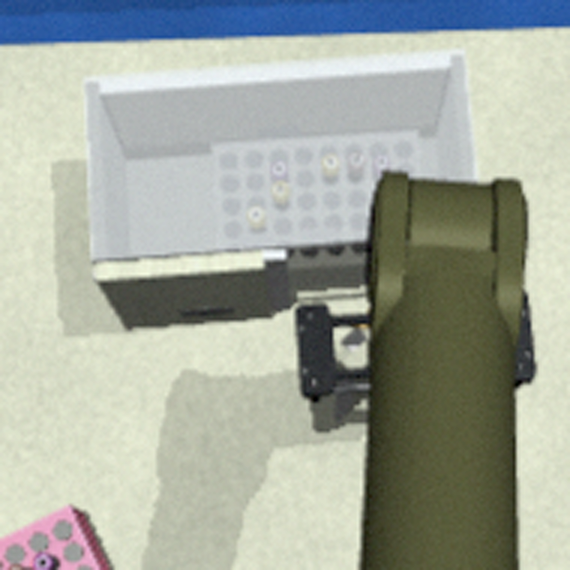

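>>> play_rows:
  translation:
    - [7, 0, 5.6]
    - [7, 0, 5.6]
    - [7, 0, 5.6]
    - [7, 0, 5.6]
    - [5.7, 0, 3.5]
    - [5.7, 0, 3.5]
    - [5.7, 0, 3.5]
    - [4, 0, 3]
    - [3, 0, 2]
    - [3, 0, 2]
  turn:
    - [0, 0, 0]
    - [0, 0, 0]
    - [0, 0, 0]
    - [0, 0, 0]
    - [0, 0, 0]
    - [0, 0, 0]
    - [0, 0, 0]
    - [0, 0, 0]
    - [0, 0, 0]
    - [0, 0, 0]
  fingers: [-1, -1, -1, -1, -1, -1, -1, -1, -1, -1]

```text
time: 22.67
position: [0.6136, -0.0514, 0.1348]
tool_rot: [-1.57, -0.029, 0.032]
ft_force: [0.6, -0.5, 0.1]
grip_width: 0.002
```

```bash
python3 - <<'E'
from bench import ctrl
from h import *
s=ctrl.get_state(); print(s["time"],s["position"],s["ft_force"],tocab(s["position"]).round(4))
for n in ["top"]:
  im=ctrl.get_image(n); cv2.imwrite(f"pics/{n}13.png",im)
  r=(slice(70,260),slice(220,410))
  cv2.imwrite(f"pics/{n}13c.png",cv2.convertScaleAbs(cv2.resize(im[r],None,fx=3,fy=3,interpolation=cv2.INTER_CUBIC),alpha=1.6))
E
```

```text
22.6667 [ 0.61361573 -0.05144291  0.13484345] [ 0.61163527 -0.53474768  0.13625533] [-0.132  -0.0588]
```

View pics/top13c.png

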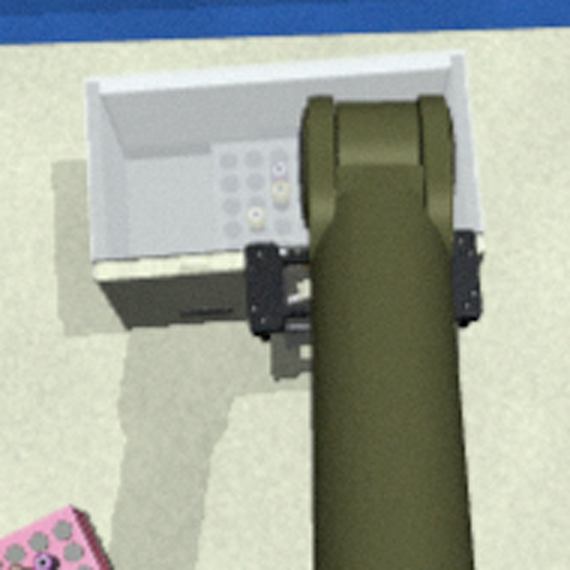

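>>> play_rows:
  translation:
    - [2.5, 0, 2]
    - [2.5, 0, 2]
    - [2, 0, 2]
    - [1.5, 0, 2]
    - [1.5, 0, 1]
    - [1, 0, 0]
    - [1, 0, 0]
    - [1, 0, 0]
    - [0, 0, 0]
    - [0, 0, 0]
  turn:
    - [0, 0, 0]
    - [0, 0, 0]
    - [0, 0, 0]
    - [0, 0, 0]
    - [0, 0, 0]
    - [0, 0, 0]
    - [0, 0, 0]
    - [0, 0, 0]
    - [0, 0, 0]
    - [0, 0, 0]
  fingers: [-1, -1, -1, -1, -1, -1, -1, -1, -1, -1]

```text
time: 23.55
position: [0.6258, -0.042, 0.1349]
tool_rot: [-1.57, -0.029, 0.032]
ft_force: [-1.3, 0.4, 1.0]
grip_width: 0.007
```

>>> play_rows:
  translation:
    - [1, 0, 0]
    - [1, 0, 0]
    - [1, 0, 0]
    - [1, 0, 0]
    - [0, 0, 0]
    - [0, 0, 0]
    - [0, 0, 0]
    - [0, 0, 0]
    - [0, 0, 0]
    - [0, 0, 0]
  turn:
    - [0, 0, 0]
    - [0, 0, 0]
    - [0, 0, 0]
    - [0, 0, 0]
    - [0, 0, 0]
    - [0, 0, 0]
    - [0, 0, 0]
    - [0, 0, 0]
    - [0, 0, 0]
    - [0, 0, 0]
  fingers: [-1, -1, -1, -1, -1, -1, -1, -1, -1, -1]

```text
time: 24.38
position: [0.6286, -0.0413, 0.1348]
tool_rot: [-1.569, -0.028, 0.035]
ft_force: [-5.7, 0.3, 3.4]
grip_width: 0.003
```

>>> play_rows:
  translation:
    - [1, 0, 0]
    - [1, 0, 0]
    - [1, 0, 0]
    - [0, 0, 0]
    - [0, 0, 0]
    - [0, 0, 0]
    - [0, 0, 0]
    - [0, 0, 0]
    - [0, 0, 0]
    - [0, 0, 0]
  turn:
    - [0, 0, 0]
    - [0, 0, 0]
    - [0, 0, 0]
    - [0, 0, 0]
    - [0, 0, 0]
    - [0, 0, 0]
    - [0, 0, 0]
    - [0, 0, 0]
    - [0, 0, 0]
    - [0, 0, 0]
  fingers: [-1, -1, -1, -1, -1, -1, -1, -1, -1, -1]

```text
time: 25.22
position: [0.6328, -0.0418, 0.1346]
tool_rot: [-1.57, -0.029, 0.032]
ft_force: [-2.6, 1.7, -1.3]
grip_width: 0.005
```

>>> play_rows:
  translation:
    - [1, 0, 0]
    - [1, 0, 0]
    - [1, 0, 0]
    - [0, 0, 0]
    - [0, 0, 0]
    - [0, 0, 0]
    - [0, 0, 0]
    - [0, 0, 0]
    - [0, 0, 0]
    - [0, 0, 0]
  turn:
    - [0, 0, 0]
    - [0, 0, 0]
    - [0, 0, 0]
    - [0, 0, 0]
    - [0, 0, 0]
    - [0, 0, 0]
    - [0, 0, 0]
    - [0, 0, 0]
    - [0, 0, 0]
    - [0, 0, 0]
  fingers: [-1, -1, -1, -1, -1, -1, -1, -1, -1, -1]

```text
time: 26.05
position: [0.6361, -0.0417, 0.1349]
tool_rot: [-1.57, -0.03, 0.032]
ft_force: [0.8, -0.9, -0.3]
grip_width: 0.005
```

>>> play_rows:
  translation:
    - [1, 0, 0]
    - [1, 0, 0]
    - [0, 0, 0]
    - [0, 0, 0]
    - [0, 0, 0]
    - [0, 0, 0]
    - [0, 0, 0]
    - [0, 0, 0]
    - [0, 0, 0]
    - [0, 0, 0]
  turn:
    - [0, 0, 0]
    - [0, 0, 0]
    - [0, 0, 0]
    - [0, 0, 0]
    - [0, 0, 0]
    - [0, 0, 0]
    - [0, 0, 0]
    - [0, 0, 0]
    - [0, 0, 0]
    - [0, 0, 0]
  fingers: [-1, -1, -1, -1, -1, -1, -1, -1, -1, -1]

```text
time: 26.88
position: [0.6367, -0.0416, 0.1349]
tool_rot: [-1.57, -0.027, 0.034]
ft_force: [-5.1, -0.3, 2.3]
grip_width: 0.011
```

>>> play_rows:
  translation:
    - [1, 0, 0]
    - [1, 0, 0]
    - [0, 0, 0]
    - [0, 0, 0]
    - [-5, 0, 0]
    - [-15, 0, 0]
    - [-20, 0, 0]
    - [-30, 0, 0]
    - [-20, -20, 0]
    - [0, -20, 0]
  turn:
    - [0, 0, 0]
    - [0, 0, 0]
    - [0, 0, 0]
    - [0, 0, 0]
    - [0, 0, 0]
    - [0, 0, 0]
    - [0, 0, 0]
    - [0, 0, 0]
    - [0, 0, 0]
    - [0, 0, 0]
  fingers: [-1, -1, -1, -1, -1, -1, -1, -1, -1, -1]

```text
time: 27.72
position: [0.5457, -0.0455, 0.1739]
tool_rot: [-1.57, -0.025, 0.035]
ft_force: [0.7, 0.1, 1.2]
grip_width: 0.007
```

>>> play_rows:
  translation:
    - [0, -30, 0]
    - [0, -30, 0]
    - [0, -20, -35]
    - [0, 0, -35]
    - [0, 0, -35]
    - [0, 0, -35]
    - [0, 0, -35]
    - [0, 0, -35]
    - [0, 0, -20]
    - [0, 0, 0]
  turn:
    - [0, 0, 0]
    - [0, 0, 0]
    - [0, 0, 0]
    - [0, 0, 0]
    - [0, 0, 0]
    - [0, 0, 0]
    - [0, 0, 0]
    - [0, 0, 0]
    - [0, 0, 0]
    - [0, 0, 0]
  fingers: [-1, -1, -1, -1, -1, -1, -1, -1, -1, -1]

```text
time: 28.55
position: [0.5577, -0.2821, 0.2544]
tool_rot: [-1.574, -0.022, 0.025]
ft_force: [-1.4, -0.3, 0.2]
grip_width: 0.003
```

```bash
python3 - <<'E'
from bench import ctrl
from h import *
s=ctrl.get_state(); print(s["time"],s["position"],s["ft_force"],tocab(s["position"]).round(4))
i=ctrl.camera_info("top")
print([((proj(i,cab(-.101,y,.184))-[220,70]+.5)*3-.5).round(1) for y in (.168,.022,-.168)], "rack back",[((proj(i,cab(.056,y,.082))-[220,70]+.5)*3-.5).round(1) for y in (-.132,.067)])
for n in ["top","scene"]:
  im=ctrl.get_image(n); cv2.imwrite(f"pics/{n}14.png",im)
  r=(slice(70,260),slice(220,410)) if n=="top" else (slice(100,290),slice(265,455))
  cv2.imwrite(f"pics/{n}14c.png",cv2.convertScaleAbs(cv2.resize(im[r],None,fx=3,fy=3,interpolation=cv2.INTER_CUBIC),alpha=1.6))
E
```

```text
28.55 [ 0.5577102  -0.28213666  0.25436403] [-1.40939881 -0.28567781  0.17706893] [-0.1975 -0.2869]
[array([ 95.4, 282.8]), array([264., 271.]), array([483.3, 255.6])] rack back [array([417.7, 131.9]), array([211.3, 146.4])]
```

View pics/scene14c.png

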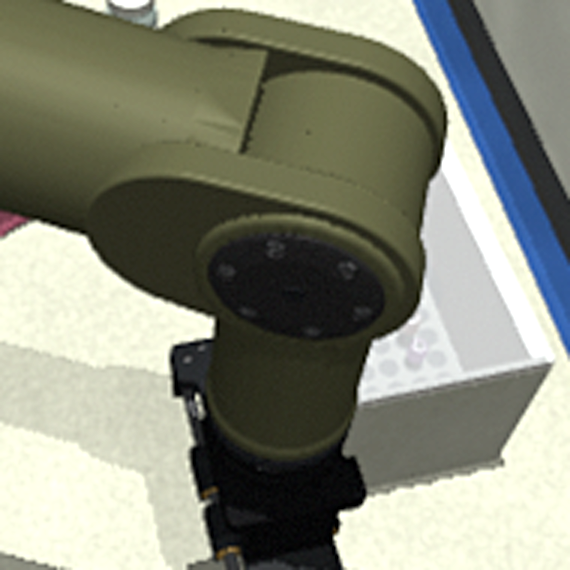

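View pics/top14c.png

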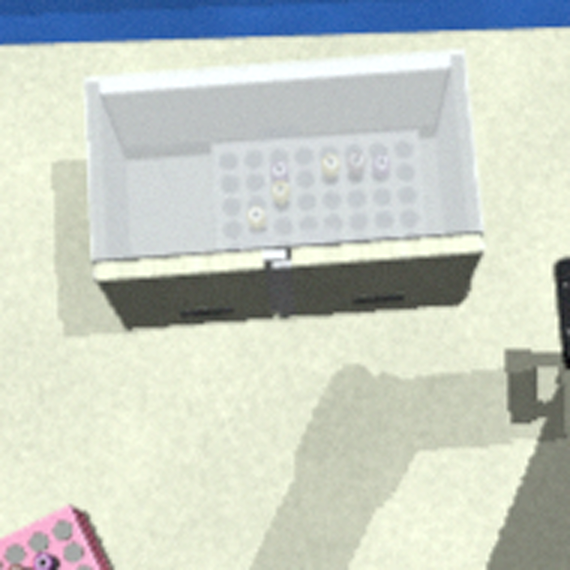

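View pics/top14.png

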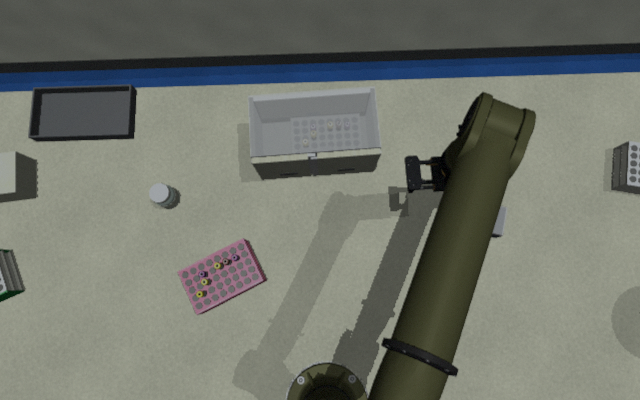

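```bash
python3 - <<'E'
from bench import ctrl
print(ctrl.get_state()["ft_force"]); print(ctrl.close_job())
E
```

```text
[-0.96586024 -0.24130871  0.13006724]
the job is handed in; nothing more can be done
None
```

The rack is in against the back stop and both doors are shut, the rebated one first and the flanged one over it. I handed the job in at about 28.6 s.

- **Rack:** I pushed it in with the open fingers while both doors stood open. The force stayed near 3 N, then jumped to 12 N at the stop. In the top view, the rack's back edge is within a few millimetres of where it should be at the stop.
- **Rebated door:** I swept it shut with closed fingers and eased it through the catch in 1 mm steps. The force built to about 7 N, fell to zero at the snap, then came back against the hard stop.
- **Flanged door:** It behaved the same way: about 6 N, zero at the snap, then about 5 N at the stop, with one last 2 mm press before I let go. I read forces only at the end of each call, so brief peaks in between went unseen.
- **Final top view:** The doors' top edges form one straight line within a pixel or two of the computed shut position. The arm was clear of everything, with about 1 N of sensor noise. The jar and the pink rack had not moved.

**Not checked:** The arm hid most of the tip box and all of the beaker in the last view, so I did not measure them again. The arm stayed well above the tip box and did not work near the beaker. The measured shut positions of the doors and rack were 2–3 mm deeper than my estimates, roughly the calibration error.

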